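# Release and remove the spent printer cartridge

### The job

The printer cartridge with the red tab is spent: pull the green lock knob on its side of the printer out until it clicks, draw the cartridge out and lay it down inside the open cardboard carton, then push the knob fully home again. Leave the blue cartridge seated with its own lock knob home, do not force the knobs, and do not push aside or knock over the other things on the desk.

Things in the scene. Friction and masses are not known exactly. Their poses are not given: they have to be found in the camera images.
- printer: Desktop printer, white and grey, 310 deep x 400 wide mm, body 165 mm high at the back; fixed. Origin: centre of its underside; x to its back, y to its left (as the robot faces it), z up. Its front panel slopes; two cartridge pockets at y = +0.05 and -0.05, lock knobs at y = +0.135 and -0.135, all on the panel's middle line.
- panel (a point): Middle of the sloping panel, at (-0.090, 0, 0.125) of the printer. Its z is the panel's outward normal, 35 degrees from vertical, leaning to the robot: knobs and cartridges slide along it. x runs up the slope, y as the printer's.
- bar (a point): Underside middle of the front bar of the raised cover, over the knobs: a grey bar along y, 394 mm long, 22 mm deep, 20 mm thick, underside 288 mm above the desk. A gripper gets under it only when tilted along the panel's normal. Arms run back from its ends.
- knob_l (a joint): Left lock knob (locks the pocket at printer y > 0). 0 when fully home, grows (m) as it comes out. Detent: resists, peaking near 12 N plus 3 N friction partway, then draws the knob on; it rests only home or at the outer click, which lies 25 to 45 mm out and differs between the knobs: feel for it. A firm stop comes 3 mm past it.
- knob_r (a joint): Right lock knob (locks the pocket at printer y < 0). The same values and detent.
- mount_l (a joint): Give of the black rubber mount that holds the left knob's guide, along the pull: 0 at rest, + outward, about 1 mm per 10 N. Over 4 mm (40 N) the knob is being forced.
- mount_r (a joint): The same for the right knob's mount.
- knob_l_grip (a point): Middle of the left knob's green grip, on its axis, 42 mm off the panel at home; z out along the pull, y as the printer's. Flat-sided grip 22 mm wide (y), 34 mm up the slope; green from 20 to 68 mm off the panel at home, the last 6 mm a lip 28 mm wide. Home, a dark steel plate latches over the cartridge's shoulder; at the click it stands clear.
- knob_r_grip (a point): Right knob's green grip, the same, for the right pocket.
- cart_spent: Spent cartridge: black body 36 x 64 x 106 mm, RED tab on top; 165 mm long, 0.25 to 0.5 kg. Origin: centre of its bottom end; z along its length, out along the panel's normal; y as the printer's. In either pocket, 110 mm deep, 2 mm clearance a side; comes free after 110 mm along the normal. Its pocket is on the side of the panel where it is read.
- cart_spent_grip (a point): Point on the axis of the red tab, 143 mm from the cartridge's bottom end. The tab is 30 mm wide along y, 24 mm thick, 59 mm long (106 to 165 mm from the bottom end).
- cart_full: Full cartridge: the same with a BLUE tab, in the other pocket; stays there.
- carton: Open cardboard carton for spent cartridges, 270 (x) x 210 (y) x 90 mm high, walls and floor 5 mm, fixed. Origin: centre of its underside.
- tape_roll: Bystander: yellow roll of packing tape lying flat, 100 mm across, 48 mm tall. Origin: centre of its underside. To be left alone.
- mug: Bystander: white mug, 80 mm across, 90 mm tall. Origin: centre of its underside. To be left alone.
- bottle: Bystander: clear drink bottle with blue cap, 64 mm across, 170 mm tall. Origin: centre of its underside. To be left alone.
- stapler: Bystander: red and black stapler, 150 x 34 x 45 mm, along its x. Origin: centre of its underside. To be left alone.
- tin: Bystander: red tin with white lid, 86 mm across, 87 mm tall. Origin: centre of its underside. To be left alone.

How it is judged:
On the way, in this order (a step that is already met when the one before it is completed fails the run):
1. the lock knob beside the red cartridge is pulled out to its click (((y of cart_full in the frame of printer below 0 m and value of joint knob_l above 0.025 m) or (y of cart_full in the frame of printer above 0 m and value of joint knob_r above 0.037 m))), for 0.2 s.
2. the red cartridge has been drawn out of its pocket (distance of cart_spent from where it was at the start of the episode above 0.115 m), for 0.1 s.
3. the red cartridge lies inside the carton (x of cart_spent in the frame of carton between -0.135 and 0.135 m and y of cart_spent in the frame of carton between -0.105 and 0.105 m and z of each of cart_spent, cart_spent_grip in the frame of carton below 0.09 m and x of cart_spent_grip in the frame of carton between -0.135 and 0.135 m and y of cart_spent_grip in the frame of carton between -0.105 and 0.105 m and linear speed of cart_spent below 0.03 m/s), for 0.2 s.
At the end, for the whole second after the job is handed in: The red cartridge lies at rest with both its bottom end and its tab inside the carton and below its rim; both lock knobs are home within 3 mm; the blue cartridge is within 12 mm of where it was (all of step 3 and value of joint each of knob_l, knob_r below 0.003 m and distance of cart_full from where it was at the start of the episode below 0.012 m); the robot touches nothing.
It fails at once if the blue cartridge's lock knob is pulled more than 8 mm ((y of cart_full in the frame of printer above 0 m and value of joint knob_l above 0.008 m) or (y of cart_full in the frame of printer below 0 m and value of joint knob_r above 0.008 m)).
It fails at once if a knob is forced: its rubber mount is pulled or pushed more than 4 mm (about 40 N along the knob) (value of joint any of mount_l, mount_r above 0.004 m or value of joint any of mount_l, mount_r below -0.004 m).
It fails at once if a bystander is moved more than 40 mm (distance of any of tape_roll, mug, bottle, stapler, tin from where it was at the start of the episode above 0.04 m).
It fails at once if a bystander is knocked over (angle between any of tape_roll, mug, bottle, stapler, tin's own z axis and vertical above 0.6 rad).
It also fails if it takes over 67 s, if anything falls off the work surface, if the arm or the gripper's body presses on something with over 40 N, if the wrist force passes 120 N, or if a joint passes its speed limit or range.

### The arm

A 7-joint arm with a two-finger parallel gripper is mounted at the origin on the work surface. World frame = base frame: x ahead of the robot, y to its left, z up, the work surface at z = 0. Lengths are in m, angles in rad, forces in N, time in s.
With the tool pointing down it reaches from about 0.35 to 0.9 m from the base axis. Payload 8.1 kg.
Tool frame: the origin (TCP) lies where the fingers leave the gripper's body, on its centre line; the fingertips stand 66 mm ahead of it and the grasp point (between the pads) lies 47 mm ahead of it (arm.tip_reach is the distance from the TCP to the fingertips, in m); z points along the fingers, y is the direction in which the jaws open and shut (so a half turn about z gives the same grasp; the last joint's range is limited). The gripper opens to 92 mm and grips with 3 to 60 N. Pads are 19 mm wide; open, the fingers measure 130 mm over their backs; the gripper's body (75 mm by 190 mm) begins 47 mm behind the grasp point.
Start: joints at [1.08, 0.434, 0.025, 1.573, -0.012, 1.134, -0.075], TCP at [0.236, -0.579, 0.292] pointing down, gripper open.
Joint ranges: [-2.62, 2.62], [-0.44, 2.09], [-1.27, 1.32], [0.08, 2.57], [-1.32, 4.46], [0.12, 2], [-2.74, 2.74]. Speed limits (rad/s): [2.22, 2.22, 3.01, 3.01, 3.14, 3.14, 3.14].

### API

Orientations are given as a rotation vector (axis times angle).
In Python, from cell import arm gives the robot as it stands.
- The arm moves only by the tool carry_out, never from a script. Its argument "plan" is a list of rows, each a list of 5 numbers: the shift along the world's x, y, z in cm, then the turn about the world's z in rad, then the finger opening in cm, from 0 to 9.18. In form: [[tx, ty, tz, spin, fingers], ...]. A call has 1 to 20 rows; each row is the pose to reach, as a shift and turn from the pose measured when the call began; what a row does not reach only later rows make up. A row lasts 1/10 s, in which the tool goes at most 50 mm and 8.59 degrees, less where a joint would pass 70% of its speed; a pose out of reach is approached as far as the arm can. A call with a gripper value outside its range is refused whole. The fingers move at their own pace and stop on an object; "squeeze" is the grip in N (left out, the last holds). Time passes only in rows, so rows that repeat a pose let the fingers close. It gives the time, the measured TCP pose, the force and the opening at its end, in the units of the state.
- arm.observe(): the state, without advancing time (a new reading comes with each control period).
- arm.get_image(name): name is "scene" or "top"; returns (picture, depth): 480x640x3 uint8, red, green, blue; 480x640 float32, m along the optical axis (not along the pixel's ray), 0 where there is no reading.
- arm.get_calibration(name): a dict with "intrinsics" (3x3 intrinsics, pixels), "rvec" (rotation vector, rad) and "tvec" (3), from world to camera coordinates, as OpenCV has them. Camera axes: x right, y down, z forward; pixel columns grow to the right and rows downward; lengths in m; the calibration is good to about 2 mm. A picture is of the moment at which its call begins. get_calibration takes no time and is no camera call.
- arm.sign_off(): hands the job in, once; it reports no verdict.
The state is a dict: "clock": time; "joints": joint angles; "dq": joint speeds; "joint_efforts": joint torques, N m; "position": TCP position; "ee_rot": TCP orientation; "force": force on the tool from outside, world axes, zero at the start; "ft_torque": the same for the moment, N m; "width": opening from 0.0 (shut) to 1.0 (fully open).
Only numpy, scipy, OpenCV 4.12 (cv2) and the standard library are available. Lean on these libraries where they do the work, as an engineer would, in place of code of your own. Each camera call takes 0.05 s, during which the arm holds its last target. There are 200 camera calls.

## Working session

There is one attempt and no reset: what is moved stays moved. The work goes in short steps, Python scripts to look and compute and a tool call to move; the robot and the scene stay as the last step left them, time stands still between calls to the robot, and variables do not carry over. Pictures are saved under pics/ and viewed, about 8 in all and at most 12, crops included, and the job is handed in when it is done.

Besides the shell and the picture viewer there is one more tool, called as a command line: name --pt "numbers of a row" for each row, then --argument value for the rest. carry_out: Moves the arm, as the interface text tells. Its arguments: {"type":"object","properties":{"plan":{"type":"array"},"squeeze":{"type":"number"}},"required":["plan"]}

```bash
ls -la; mkdir -p pics; python3 - <<'E'
from cell import arm
import cv2,numpy as np
print(arm.observe(), arm.tip_reach, [a for a in dir(arm) if a[0]!='_'])
for n in("scene","top"):
    p,d=arm.get_image(n); cv2.imwrite(f"pics/{n}0.png",p[:,:,::-1]); np.save(f"pics/{n}0.npy",d)
    c=arm.get_calibration(n); R=cv2.Rodrigues(np.array(c["rvec"],float))[0]; print(n,c["intrinsics"],-R.T@np.array(c["tvec"]).ravel(),R[2])
E
```

```text
total 12
drwxr-xr-x  3 agent agent 4096 Dec  4 14:43 .
drwxr-xr-x 23 root  root  4096 Dec  4 14:43 ..
drwxr-xr-x  2 agent agent 4096 Dec  4 14:43 pics
{'clock': 0.0, 'joints': array([ 1.08044472,  0.43522727,  0.02498181,  1.57409722, -0.01158446,
        1.13399699, -0.07508903]), 'dq': array([ 8.82473537e-04,  5.01286178e-05,  9.63253636e-04,  2.29167174e-03,
       -7.28578187e-04, -1.15441890e-03,  4.44528135e-04]), 'joint_efforts': array([-2.48594233e-04, -6.67840791e+01,  9.85185988e-01, -3.14462686e+01,
       -6.05025259e-02,  4.26270033e-02,  1.23828008e-04]), 'position': array([ 0.23610983, -0.57824415,  0.29144229]), 'ee_rot': array([-3.08126585e+00, -6.04885509e-01,  7.25471883e-04]), 'force': array([ 0.00205446, -0.66818878,  0.40303749]), 'ft_torque': array([-0.03943822, -0.02710835, -0.0085276 ]), 'width': 1.0009269037609754} 0.0655 ['PlanningError', 'get_calibration', 'get_image', 'observe', 'sign_off', 'tip_reach']
scene [[454.48483141   0.         315.26498001]
 [  0.         454.48483141 246.79648258]
 [  0.           0.           1.        ]] [1.30851326 0.07952634 0.77975197] [-0.80402861 -0.08081407 -0.58907307]
top [[583.4185809    0.         321.64402639]
 [  0.         583.4185809  232.07781064]
 [  0.           0.           1.        ]] [0.22555165 0.00251375 1.67984778] [ 0.19181189 -0.01465949 -0.98132222]
```

View pics/scene0.png

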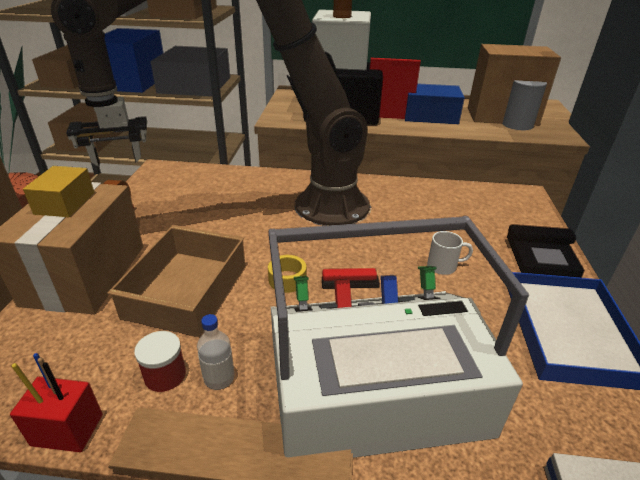

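View pics/top0.png

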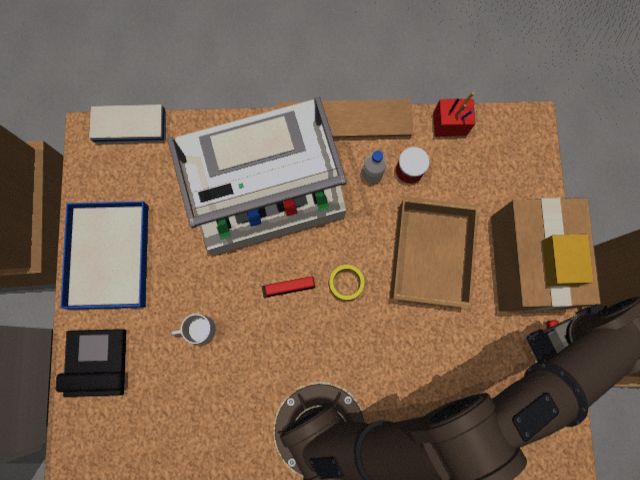

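```bash
cat > h.py <<'E'
import numpy as np,cv2
from cell import arm
def cal(n):
    c=arm.get_calibration(n); return np.array(c["intrinsics"],float),cv2.Rodrigues(np.array(c["rvec"],float))[0],np.array(c["tvec"],float).ravel()
def cloud(n,d):
    K,R,t=cal(n); v,u=np.indices(d.shape); P=np.stack([(u-K[0,2])/K[0,0]*d,(v-K[1,2])/K[1,1]*d,d],-1)
    W=(P-t)@R; W[d<=0]=np.nan; return W
def img(n,name=None):
    p,d=arm.get_image(n)
    if name: cv2.imwrite("pics/"+name+".png",p[:,:,::-1])
    return p,cloud(n,d)
def hsv(p,lo,hi): return cv2.inRange(cv2.cvtColor(p,cv2.COLOR_RGB2HSV),np.array(lo),np.array(hi))>0
E
python3 - <<'E'
from h import *
np.set_printoptions(precision=4,suppress=True)
for n in("top","scene"):
    p=cv2.imread(f"pics/{n}0.png")[:,:,::-1].copy(); W=cloud(n,np.load(f"pics/{n}0.npy"))
    for nm,lo,hi in (("green",(45,100,40),(80,255,255)),("blue",(105,120,60),(130,255,255)),("red",(0,150,80),(6,255,255)),("yellow",(22,120,100),(35,255,255))):
        m=hsv(p,lo,hi).astype(np.uint8)
        k,l,s,c=cv2.connectedComponentsWithStats(m)
        for i in range(1,k):
            if s[i,4]>25:
                q=W[l==i]; q=q[~np.isnan(q[:,0])]
                if len(q) and abs(np.median(q[:,1]))<.5 and .2<np.median(q[:,0])<.95: print(n,nm,s[i],c[i],np.median(q,0),q.min(0),q.max(0))
# printer from top depth
W=cloud("top",np.load("pics/top0.npy"))
m=(abs(W[...,2]-.298-.01)<.008)&(W[...,0]>.3)&(W[...,0]<1)&(W[...,1]>-.2)
q=W[m]; print(len(q)); r=cv2.minAreaRect((q[:,:2]*1000).astype(np.float32)); print("bar region",r,cv2.boxPoints(r))
m=(abs(W[...,2]-.165)<.006)&(W[...,0]>.4)&(W[...,0]<1)&(abs(W[...,1]-.1)<.35)
q=W[m]; r=cv2.minAreaRect((q[:,:2]*1000).astype(np.float32)); print("top body",len(q),r,cv2.boxPoints(r))
m=(abs(W[...,2]-.088)<.006)&(W[...,0]>.2)&(W[...,1]<-.15)&(W[...,1]>-.45)&(np.indices(m.shape)[1]>390)&(np.indices(m.shape)[0]>195)
q=W[m]; r=cv2.minAreaRect((q[:,:2]*1000).astype(np.float32)); print("carton",len(q),r,cv2.boxPoints(r))
E
```

```text
top green [315 191  14  20 174] [321.2069 200.5   ] [ 0.6024 -0.0204  0.1786] [ 0.5796 -0.0388  0.127 ] [ 0.6413 -0.0051  0.2923]
top green [218 219  13  20 179] [223.1341 228.5866] [0.5331 0.2388 0.1777] [0.5099 0.2218 0.1245] [0.5719 0.2562 0.1974]
top blue [373 151  10  10  82] [377.2927 155.6707] [ 0.7283 -0.1763  0.1692] [ 0.7141 -0.1896  0.1594] [ 0.7416 -0.1644  0.1771]
top blue [248 209  13  17 163] [253.6687 217.1411] [0.5629 0.1586 0.1661] [0.5447 0.1399 0.1277] [0.5971 0.1779 0.3   ]
top red [439  99  36  27 722] [455.7161 112.2798] [ 0.8746 -0.4139  0.0997] [ 0.8383 -0.6306 -0.7595] [ 1.2942 -0.371   0.1842]
top red [283 199  14  17 152] [289.5066 206.9211] [0.5891 0.0631 0.1651] [0.5704 0.0465 0.1198] [0.6253 0.0827 0.299 ]
top red [265 277  50  18 510] [289.1373 285.3137] [0.3955 0.0737 0.0434] [ 0.3725  0.0035 -0.0114] [0.4203 0.1443 0.0542]
top yellow [329 264  36  36 437] [346.4577 281.9314] [ 0.4007 -0.0879  0.0469] [ 0.3524 -0.1416 -0.008 ] [ 0.4587 -0.0384  0.0609]
scene green [418 267  18  23 304] [427.4079 277.375 ] [0.5509 0.2417 0.1689] [ 0.3073  0.2234 -0.   
[... 1117 characters left out ...]
.6964] [ 0.8948 -0.4351  0.1772] [ 0.8908 -0.4396  0.1436] [ 0.8963 -0.4317  0.1988]
2419
bar region ((677.3350830078125, 138.6198272705078), (235.9169921875, 394.24249267578125), 15.124459266662598) [[512.0303 298.1357]
 [614.8947 -82.4507]
 [842.6398 -20.8961]
 [739.7755 359.6904]]
top body 8928 ((714.3350219726562, 80.05587768554688), (312.8216247558594, 531.9442138671875), 15.113945007324219) [[ 493.9852  296.0453]
 [ 632.684  -217.4985]
 [ 934.6849 -135.9336]
 [ 795.986   377.6103]]
carton 1088 ((475.1680603027344, -335.51483154296875), (211.91477966308594, 291.1441345214844), 81.60099792480469) [[ 315.6805 -419.0727]
 [ 603.7021 -461.5989]
 [ 634.6556 -251.9569]
 [ 346.634  -209.4308]]
```

carry_out --pt "0 0 10 0 9.1" --pt "0 0 20 0 9.1" --pt "0 0 20 0 9.1" --pt "26 71 25 -0.126 9.1" --pt "26 71 25 -0.126 9.1" --pt "26 71 25 -0.126 9.1" --pt "26 71 25 -0.126 9.1" --pt "26 71 25 -0.126 9.1" --pt "26 71 25 -0.126 9.1" --pt "26 71 25 -0.126 9.1" --pt "26 71 25 -0.126 9.1" --pt "26 71 25 -0.126 9.1" --pt "26 71 25 -0.126 9.1" --pt "26 71 25 -0.126 9.1" --pt "26 71 25 -0.126 9.1" --pt "26 71 25 -0.126 9.1" --pt "26 71 25 -0.126 9.1" --pt "26 71 25 -0.126 9.1" --pt "26 71 25 -0.126 9.1" --pt "26 71 25 -0.126 9.1" --squeeze 10

```text
clock: 2.1
position: [0.4963, 0.1339, 0.5409]
ee_rot: [-3.111, -0.416, 0.003]
force: [0.3, -0.8, -0.5]
width: 0.99
```

carry_out --pt "0 0 15 0 9.1" --pt "0 0 15 0 9.1" --pt "0 0 15 0 9.1" --pt "0 0 30 0 9.1" --pt "0 0 30 0 9.1" --pt "0 0 30 0 9.1" --pt "0 0 30 0 9.1" --pt "0 0 30 0 9.1"

```text
clock: 2.9
position: [0.4829, 0.1264, 0.7162]
ee_rot: [-3.105, -0.408, -0.079]
force: [-0.3, 0.5, -0.7]
width: 0.986
```

```bash
python3 - <<'E'
from h import *
o=arm.observe();print(o["joints"].round(3),o["position"],cv2.Rodrigues(o["ee_rot"])[0].round(3))
E
```

```text
[-0.731  0.18   0.521  0.929 -0.103  2.002 -1.574] [0.48289306 0.12639401 0.71619091] [[ 0.965  0.259  0.049]
 [ 0.258 -0.966  0.016]
 [ 0.051 -0.002 -0.999]]
```

carry_out --pt "0 0 30 0 9.1" --pt "0 0 30 0 9.1" --pt "0 0 30 0 9.1" --pt "0 0 30 0 9.1" --pt "0 0 30 0 9.1" --pt "0 0 30 0 9.1" --pt "0 0 30 0 9.1" --pt "0 0 30 0 9.1"

```text
clock: 3.7
position: [0.4479, 0.1171, 0.7448]
ee_rot: [-3.093, -0.405, -0.167]
force: [-0.8, -0.6, -0.1]
width: 0.99
```

```bash
cat > o.py <<'E'
from h import *
o=arm.observe();R=cv2.Rodrigues(o["ee_rot"])[0]
print(o["joints"].round(3),o["position"].round(4),R.round(3).tolist(),"tilt",np.degrees(np.arccos(-R[2,2])).round(2),"az",np.degrees(np.arctan2(R[1,2],R[0,2])).round(1),"F",o["force"].round(1),"w",round(o["width"]*91.8,1))
E
python3 o.py
```

```text
[-1.006  0.095  0.776  0.962 -0.08   2.002 -1.584] [0.4479 0.1171 0.7448] [[0.961, 0.258, 0.103], [0.256, -0.966, 0.031], [0.108, -0.003, -0.994]] tilt 6.2 az 16.7 F [-0.8 -0.6 -0.1] w 90.9
```

carry_out --pt "30 8 30 0 9.1" --pt "30 8 30 0 9.1" --pt "30 8 30 0 9.1" --pt "30 8 30 0 9.1" --pt "30 8 30 0 9.1" --pt "30 8 30 0 9.1" --pt "30 8 30 0 9.1" --pt "30 8 30 0 9.1" --pt "30 8 30 0 9.1" --pt "30 8 30 0 9.1" --pt "30 8 30 0 9.1" --pt "30 8 30 0 9.1"

```text
clock: 4.9
position: [0.5125, 0.1499, 0.8361]
ee_rot: [-2.997, -0.378, -0.546]
force: [0.4, 0.5, 0.3]
width: 0.99
```

```bash
python3 o.py
```

```text
[-0.359  0.223 -0.077  0.553  0.06   2.002 -1.715] [0.5125 0.1499 0.8361] [[0.906, 0.253, 0.338], [0.227, -0.967, 0.114], [0.356, -0.027, -0.934]] tilt 20.92 az 18.7 F [0.4 0.5 0.3] w 90.9
```

carry_out --pt "25 5 25 0 9.1" --pt "25 5 25 0 9.1" --pt "25 5 25 0 9.1" --pt "25 5 25 0 9.1" --pt "25 5 25 0 9.1" --pt "25 5 25 0 9.1" --pt "25 5 25 0 9.1" --pt "25 5 25 0 9.1" --pt "25 5 25 0 9.1" --pt "25 5 25 0 9.1"

```text
clock: 5.9
position: [0.617, 0.1655, 0.8234]
ee_rot: [-2.974, -0.374, -0.622]
force: [-1.2, 0.4, -0.1]
width: 0.989
```

```bash
python3 o.py
```

```text
[-0.453  0.431  0.419  0.308 -0.284  2.002 -1.6  ] [0.617  0.1655 0.8234] [[0.888, 0.254, 0.384], [0.221, -0.967, 0.127], [0.404, -0.028, -0.914]] tilt 23.89 az 18.3 F [-1.2  0.4 -0.1] w 90.8
```

carry_out --pt "0 0 40 0 9.1" --pt "0 0 40 0 9.1" --pt "0 0 40 0 9.1" --pt "0 0 40 0 9.1" --pt "0 0 40 0 9.1" --pt "0 0 40 0 9.1" --pt "0 0 40 0 9.1" --pt "0 0 40 0 9.1" --pt "0 0 40 0 9.1" --pt "0 0 40 0 9.1"

```text
clock: 6.9
position: [0.531, 0.1448, 0.876]
ee_rot: [-2.949, -0.371, -0.7]
force: [0.4, -0.4, -0.7]
width: 0.991
```

```bash
python3 o.py
```

```text
[-0.567  0.263  0.454  0.424 -0.206  2.002 -1.607] [0.531  0.1448 0.876 ] [[0.866, 0.254, 0.431], [0.214, -0.967, 0.141], [0.452, -0.03, -0.891]] tilt 26.96 az 18.1 F [ 0.4 -0.4 -0.7] w 91.0
```

carry_out --pt "-15 -4 50 0 9.1" --pt "-15 -4 50 0 9.1" --pt "-15 -4 50 0 9.1" --pt "-15 -4 50 0 9.1" --pt "-15 -4 50 0 9.1" --pt "-15 -4 50 0 9.1" --pt "-15 -4 50 0 9.1" --pt "-15 -4 50 0 9.1" --pt "-15 -4 50 0 9.1" --pt "-15 -4 50 0 9.1" --pt "-15 -4 50 0 9.1" --pt "-15 -4 50 0 9.1"

```text
clock: 8.1
position: [0.4054, 0.1075, 0.916]
ee_rot: [-2.915, -0.369, -0.778]
force: [0.3, -0.6, 0.3]
width: 0.994
```

```bash
python3 o.py
```

```text
[-0.773  0.005  0.364  0.608  0.046  2.002 -1.698] [0.4054 0.1075 0.916 ] [[0.84, 0.258, 0.477], [0.206, -0.965, 0.16], [0.502, -0.036, -0.864]] tilt 30.22 az 18.5 F [ 0.3 -0.6  0.3] w 91.3
```

Now the outward/up push that gave the most tilt earlier, limited.

carry_out --pt "15 4 30 0 9.1" --pt "15 4 30 0 9.1" --pt "15 4 30 0 9.1" --pt "15 4 30 0 9.1" --pt "15 4 30 0 9.1" --pt "15 4 30 0 9.1"

```text
clock: 8.7
position: [0.4702, 0.1258, 0.9313]
ee_rot: [-2.887, -0.364, -0.851]
force: [0.5, 0.4, 0.3]
width: 0.995
```

```bash
python3 o.py
```

```text
[-0.706  0.158  0.578  0.422 -0.191  2.002 -1.611] [0.4702 0.1258 0.9313] [[0.814, 0.259, 0.52], [0.197, -0.965, 0.172], [0.546, -0.037, -0.837]] tilt 33.2 az 18.3 F [0.5 0.4 0.3] w 91.3
```

```bash
python3 - <<'E'
from h import *
np.set_printoptions(precision=4,suppress=True)
a=np.radians(15); X=np.array([np.cos(a),np.sin(a),0]);Y=np.array([-np.sin(a),np.cos(a),0]);Z=np.array([0,0,1.])
t=np.radians(35); n=-np.sin(t)*X+np.cos(t)*Z; U=np.cos(t)*X+np.sin(t)*Z
for nm in("top","scene"):
  p=cv2.imread(f"pics/{nm}0.png")[:,:,::-1].copy(); W=cloud(nm,np.load(f"pics/{nm}0.npy"))
  for c,lo,hi in (("green",(45,80,30),(85,255,255)),("blue",(105,120,60),(130,255,255)),("red",(0,150,60),(6,255,255))):
    m=hsv(p,lo,hi)&(W[...,0]>.48)&(W[...,0]<.66)&(W[...,2]>.1)&(W[...,2]<.21)&(W[...,1]>-.06)
    k,l=cv2.connectedComponents(m.astype(np.uint8))
    for i in range(1,k):
        q=W[l==i]
        if len(q)<60: continue
        s=q@n; top=np.percentile(s,92); e=q[abs(s-top)<.004]
        print(nm,c,len(q),"s",np.percentile(s,[5,50,92]),"endface n",len(e),"U",np.percentile(e@U,[3,50,97]),"Y",np.percentile(q@Y,[3,50,97]), "Uall",np.percentile(q@U,[3,97]))
W=cloud("top",np.load("pics/top0.npy"))
m=(abs(W[...,2]-.308)<.008)&(W[...,0]>.3)&(W[...,0]<1)&(W[...,1]>-.2)
q=W[m];print("bar X front",np.percentile(q@X,[.5,2,5]),"Y",np.percentile(q@Y,[.5,99.5]), "z",np.median(q[:,2]))
m=(abs(W[...,2]-.165)<.01)&(W[...,0]>.4)&(W[...,0]<1.)&(W[...,1]>-.12);q=W[m];print("back",np.percentile(q@X,[90,98,99.5]))
E
```

```text
top green 181 s [-0.2408 -0.1812 -0.176 ] endface n 63 U [0.5547 0.5728 0.5881] Y [-0.1903 -0.177  -0.1646] Uall [0.5543 0.5882]
top green 187 s [-0.2353 -0.181  -0.1754] endface n 67 U [0.5544 0.5699 0.5877] Y [0.08   0.0914 0.1039] Uall [0.5545 0.5882]
top blue 154 s [-0.2424 -0.1964 -0.1895] endface n 47 U [0.5609 0.57   0.5794] Y [-0.0056  0.0075  0.0209] Uall [0.5597 0.5809]
top red 151 s [-0.2455 -0.1977 -0.1891] endface n 49 U [0.5601 0.5692 0.5796] Y [-0.1059 -0.0918 -0.0785] Uall [0.5601 0.5809]
scene green 316 s [-0.2246 -0.2032 -0.1823] endface n 51 U [0.5622 0.5879 0.5928] Y [0.0817 0.0893 0.1034] Uall [0.562  0.5918]
scene green 266 s [-0.2243 -0.2022 -0.1824] endface n 47 U [0.5794 0.5888 0.5917] Y [-0.1855 -0.1761 -0.1658] Uall [0.5737 0.5915]
scene blue 356 s [-0.2455 -0.2208 -0.1977] endface n 50 U [0.5763 0.5815 0.5841] Y [-0.0041  0.0083  0.0219] Uall [0.577  0.5845]
scene red 421 s [-0.2453 -0.2193 -0.1953] endface n 65 U [0.5656 0.5804 0.584 ] Y [-0.1044 -0.0914 -0.0765] Uall [0.5686 0.5842]
bar X front [0.5738 0.5747 0.5755] Y [-0.2379  0.155 ] z 0.30652389746911873
back [0.8424 0.8607 0.8646]
```

```bash
cat >> h.py <<'E'
_a=np.radians(15);_t=np.radians(35)
X=np.array([np.cos(_a),np.sin(_a),0]);Y=np.array([-np.sin(_a),np.cos(_a),0])
N=-np.sin(_t)*X+np.array([0,0,np.cos(_t)]); U=np.cos(_t)*X+np.array([0,0,np.sin(_t)])
def go(u,y,s,spin=0.):
    "cm shift that brings the grasp point to (u,y,s) of the panel axes"
    o=arm.observe(); R=cv2.Rodrigues(np.array([0,0,spin]))[0]@cv2.Rodrigues(o["ee_rot"])[0]
    return ((U*u+Y*y+N*s-.047*R[:,2]-o["position"])*100).round(2)
def where():
    o=arm.observe(); g=o["position"]+.047*cv2.Rodrigues(o["ee_rot"])[0][:,2]
    return np.array([g@U,g@Y,g@N]).round(4), "Fpull",(o["force"]@N).round(1)
E
python3 - <<'E'
from h import *
print(where(),go(.573,-.1775,-.054,-.03),go(.573,-.1775,-.204,-.03),N)
E
```

```text
(array([0.9314, 0.0012, 0.4368]), 'Fpull', np.float64(-0.1)) [  3.44 -17.5  -60.76] [ 11.75 -15.28 -73.04] [-0.55403229 -0.14845251  0.81915204]
```

carry_out --pt "-2.3 -19 -52.2 -0.03 4.2" --pt "-2.3 -19 -52.2 -0.03 4.2" --pt "-2.3 -19 -52.2 -0.03 4.2" --pt "-2.3 -19 -52.2 -0.03 4.2" --pt "-2.3 -19 -52.2 -0.03 4.2" --pt "-2.3 -19 -52.2 -0.03 4.2" --pt "-2.3 -19 -52.2 -0.03 4.2" --pt "-2.3 -19 -52.2 -0.03 4.2" --pt "-2.3 -19 -52.2 -0.03 4.2" --pt "-2.3 -19 -52.2 -0.03 4.2" --pt "-2.3 -19 -52.2 -0.03 4.2" --pt "-2.3 -19 -52.2 -0.03 4.2" --pt "-2.3 -19 -52.2 -0.03 4.2" --pt "-2.3 -19 -52.2 -0.03 4.2" --pt "-2.3 -19 -52.2 -0.03 4.2"

```text
clock: 10.2
position: [0.4486, -0.0634, 0.412]
ee_rot: [-2.898, -0.323, -0.861]
force: [0.6, 0.4, 0.5]
width: 0.456
```

```bash
python3 o.py; python3 - <<'E'
from h import *
print(where(),go(.573,-.1775,-.12),go(.573,-.1775,-.204))
E
```

```text
[-0.864 -0.408  0.746  2.156  0.24   0.721 -1.562] [ 0.4486 -0.0634  0.412 ] [[0.817, 0.231, 0.528], [0.173, -0.972, 0.157], [0.549, -0.037, -0.835]] tilt 33.42 az 16.5 F [0.6 0.4 0.5] w 41.9
(array([ 0.5765, -0.1767,  0.0514]), 'Fpull', np.float64(-0.0)) [  9.24   2.39 -14.24] [ 13.89   3.64 -21.12]
```

carry_out --pt "4 1 -6.3 0 4.2" --pt "8 2 -12.5 0 4.2" --pt "9.2 2.4 -14.2 0 4.2" --pt "9.2 2.4 -14.2 0 4.2" --pt "9.2 2.4 -14.2 0 4.2" --pt "9.2 2.4 -14.2 0 4.2"

```text
clock: 10.8
position: [0.5083, -0.0264, 0.2914]
ee_rot: [-2.88, -0.344, -0.772]
force: [-1.0, 0.7, -0.1]
width: 0.456
```

```bash
python3 o.py; python3 - <<'E'
from h import *
print(where(),go(.573,-.1775,-.204))
p,W=img("scene"); q,V=img("top")
cv2.imwrite("pics/c1.png",np.hstack([cv2.resize(p[150:330,210:460,::-1],(400,288)),cv2.resize(q[140:300,230:430,::-1],(360,288))]))
E
```

```text
[-1.005  0.065  1.201  2.251 -0.742  0.515 -0.56 ] [ 0.5083 -0.0264  0.2914] [[0.842, 0.255, 0.475], [0.183, -0.964, 0.193], [0.507, -0.075, -0.858]] tilt 30.86 az 22.1 F [-1.   0.7 -0.1] w 41.9
(array([ 0.5602, -0.1541, -0.0857]), 'Fpull', np.float64(0.3)) [ 8.17 -0.23 -8.95]
```

View pics/c1.png

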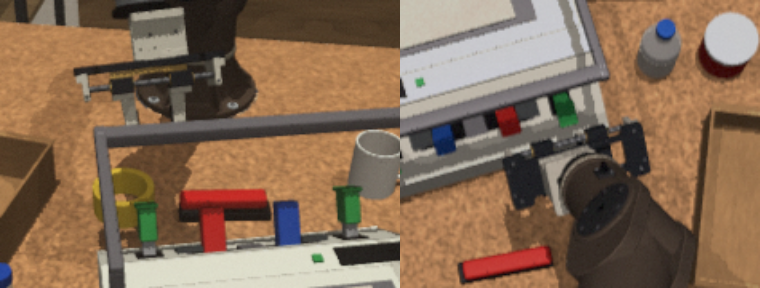

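carry_out --pt "3.5 -1.5 -2.1 -0.05 4.2" --pt "3.5 -1.5 -2.1 -0.05 4.2" --pt "3.5 -1.5 -2.1 -0.05 4.2" --pt "3.5 -1.5 -2.1 -0.05 4.2" --pt "3.5 -1.5 -2.1 -0.05 4.2"

```text
clock: 11.4
position: [0.5429, -0.0414, 0.2703]
ee_rot: [-2.902, -0.273, -0.777]
force: [-0.3, 0.9, 0.2]
width: 0.462
```

```bash
python3 o.py; python3 - <<'E'
from h import *
print(where(),go(.573,-.1775,-.12))
E
```

```text
[-0.823  0.246  1.127  2.212 -1.035  0.592 -0.321] [ 0.5429 -0.0414  0.2703] [[0.851, 0.206, 0.482], [0.141, -0.976, 0.167], [0.505, -0.074, -0.86]] tilt 30.69 az 19.1 F [-0.3  0.9  0.2] w 42.4
(array([ 0.5723, -0.1788, -0.1201]), 'Fpull', np.float64(0.2)) [0.02 0.14 0.05]
```

carry_out --pt "1.6 0.5 -2.3 0.03 4.2" --pt "3.1 0.9 -4.5 0.03 4.2" --pt "4.7 1.4 -6.8 0.03 4.2" --pt "4.7 1.4 -6.8 0.03 4.2" --pt "4.7 1.4 -6.8 0.03 4.2"

```text
clock: 11.9
position: [0.5896, -0.0277, 0.2033]
ee_rot: [-2.89, -0.314, -0.773]
force: [0.9, -0.7, 0.6]
width: 0.455
```

```bash
python3 o.py; python3 - <<'E'
from h import *
print(where(),go(.573,-.1775,-.204))
p,W=img("scene"); q,V=img("top")
cv2.imwrite("pics/c2.png",np.hstack([cv2.resize(p[200:330,220:400,::-1],(400,288)),cv2.resize(q[160:260,250:390,::-1],(400,288))]))
E
```

```text
[-0.497  0.396  0.736  2.177 -1.314  0.526 -0.078] [ 0.5896 -0.0277  0.2033] [[0.847, 0.234, 0.478], [0.166, -0.969, 0.182], [0.506, -0.075, -0.86]] tilt 30.74 az 20.8 F [ 0.9 -0.7  0.6] w 41.8
(array([ 0.5737, -0.177 , -0.2028]), 'Fpull', np.float64(0.1)) [ 0.03 -0.05 -0.13]
```

View pics/c2.png

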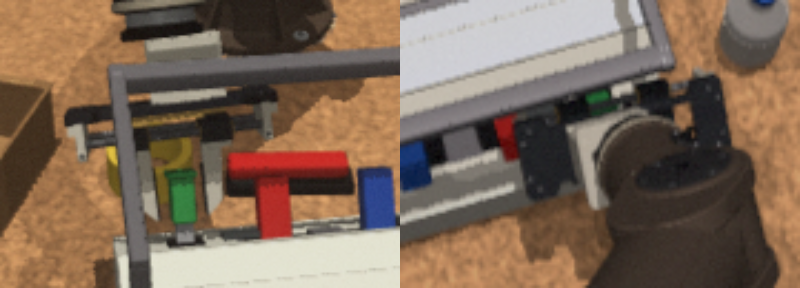

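carry_out --pt "0 0 0 0 1.8" --pt "0 0 0 0 1.8" --pt "0 0 0 0 1.8" --pt "0 0 0 0 1.8" --pt "0 0 0 0 1.8" --pt "0 0 0 0 1.8" --squeeze 25

```text
clock: 12.6
position: [0.5897, -0.0262, 0.2051]
ee_rot: [-2.886, -0.318, -0.776]
force: [-5.0, 5.2, 8.0]
width: 0.301
```

```bash
python3 o.py; python3 -c "
from h import *
print(where())"
```

```text
[-0.501  0.393  0.739  2.177 -1.313  0.528 -0.079] [ 0.5897 -0.0262  0.2051] [[0.845, 0.237, 0.48], [0.167, -0.969, 0.184], [0.508, -0.076, -0.858]] tilt 30.91 az 21.0 F [-5.   5.2  8. ] w 27.6
(array([ 0.5753, -0.1754, -0.2016]), 'Fpull', np.float64(8.5))
```

carry_out --pt "0 0 0 0 1.8" --pt "0 0 0 0 1.8" --pt "-0.17 -0.04 0.25 0 1.8" --pt "-0.28 -0.07 0.41 0 1.8" --pt "-0.42 -0.11 0.61 0 1.8" --pt "-0.55 -0.15 0.82 0 1.8" --pt "-0.69 -0.19 1.02 0 1.8" --pt "-0.83 -0.22 1.23 0 1.8" --squeeze 50

```text
clock: 13.4
position: [0.5817, -0.0279, 0.2172]
ee_rot: [-2.887, -0.319, -0.776]
force: [9.4, 2.9, -11.8]
width: 0.293
```

```bash
python3 o.py; python3 - <<'E'
from h import *
print(where())
for n in("top","scene"):
  p,W=img(n); m=hsv(p,(45,80,30),(85,255,255))&(W[...,0]>.46)&(W[...,0]<.66)&(W[...,2]>.12)&(W[...,2]<.25)&(W[...,1]<.05)&(W[...,1]>-.06)
  q=W[m]; print(n,len(q), np.percentile(q@N,[5,50,92]) if len(q) else "")
E
```

```text
[-0.524  0.36   0.765  2.183 -1.254  0.529 -0.128] [ 0.5817 -0.0279  0.2172] [[0.845, 0.238, 0.479], [0.168, -0.968, 0.184], [0.508, -0.075, -0.858]] tilt 30.88 az 21.0 F [  9.4   2.9 -11.8] w 26.9
(array([ 0.5754, -0.175 , -0.187 ]), 'Fpull', np.float64(-15.3))
top 30 [-0.24523086 -0.19493544 -0.13867075]
scene 277 [-0.21026418 -0.18830025 -0.16818998]
```

carry_out --pt "-0.17 -0.04 0.25 0 1.8" --pt "-0.33 -0.09 0.49 0 1.8" --pt "-0.5 -0.13 0.74 0 1.8" --pt "-0.66 -0.18 0.98 0 1.8" --pt "-0.83 -0.22 1.23 0 1.8" --pt "-0.83 -0.22 1.23 0 1.8"

```text
clock: 14.1
position: [0.573, -0.0304, 0.2304]
ee_rot: [-2.886, -0.318, -0.777]
force: [-5.9, -1.2, 7.7]
width: 0.297
```

```bash
cat > k.py <<'E'
from h import *
print(where())
p,W=img("scene"); m=hsv(p,(45,80,30),(85,255,255))&(W[...,0]>.46)&(W[...,0]<.66)&(W[...,2]>.12)&(W[...,2]<.25)&(W[...,1]<.05)&(W[...,1]>-.06)
q=W[m]; print(len(q), np.percentile(q@N,[5,50,92]),"home 92% -.1824")
E
python3 k.py; python3 o.py
```

```text
(array([ 0.5756, -0.1751, -0.1711]), 'Fpull', np.float64(9.8))
273 [-0.19461773 -0.17255849 -0.15238682] home 92% -.1824
[-0.551  0.324  0.797  2.189 -1.192  0.534 -0.178] [ 0.573  -0.0304  0.2303] [[0.845, 0.237, 0.48], [0.167, -0.968, 0.185], [0.509, -0.076, -0.858]] tilt 30.94 az 21.1 F [-6.6  0.2  8.1] w 27.1
```

carry_out --pt "-0.11 -0.03 0.16 0 1.8" --pt "-0.22 -0.06 0.33 0 1.8" --pt "-0.33 -0.09 0.49 0 1.8" --pt "-0.39 -0.1 0.57 0 1.8" --pt "-0.39 -0.1 0.57 0 1.8"

```text
clock: 14.65
position: [0.569, -0.0315, 0.2361]
ee_rot: [-2.886, -0.318, -0.777]
force: [-4.2, 1.0, 3.6]
width: 0.294
```

```bash
python3 k.py
```

```text
(array([ 0.5755, -0.1751, -0.164 ]), 'Fpull', np.float64(5.2))
270 [-0.18792979 -0.16603427 -0.14560476] home 92% -.1824
```

carry_out --pt "-0.09 -0.02 0.13 0 1.8" --pt "-0.17 -0.04 0.25 0 1.8" --pt "-0.17 -0.04 0.25 0 1.8" --pt "-0.17 -0.04 0.25 0 1.8"

```text
clock: 15.1
position: [0.5673, -0.0318, 0.2385]
ee_rot: [-2.886, -0.318, -0.777]
force: [-2.2, -0.1, 0.6]
width: 0.297
```

```bash
python3 k.py
```

```text
(array([ 0.5755, -0.1751, -0.161 ]), 'Fpull', np.float64(1.7))
272 [-0.18465493 -0.16299592 -0.142703  ] home 92% -.1824
```

carry_out --pt "-0.08 -0.02 0.12 0 1.8" --pt "-0.11 -0.03 0.16 0 1.8" --pt "-0.11 -0.03 0.16 0 1.8" --pt "-0.11 -0.03 0.16 0 1.8"

```text
clock: 15.55
position: [0.5662, -0.0321, 0.24]
ee_rot: [-2.886, -0.318, -0.777]
force: [0.1, 1.0, -3.2]
width: 0.3
```

```bash
python3 k.py
```

```text
(array([ 0.5754, -0.175 , -0.1591]), 'Fpull', np.float64(-2.8))
273 [-0.18291021 -0.16088874 -0.14085639] home 92% -.1824
```

carry_out --pt "0 0 0 0 4.2" --pt "0 0 0 0 4.2" --pt "0 0 0 0 4.2" --pt "-1.4 -0.4 2 0 4.2" --pt "-2.8 -0.7 4.1 0 4.2" --pt "-4.4 -1.2 6.6 0 4.2" --pt "-4.4 -1.2 11 0 4.2" --pt "-4.4 -1.2 16 0 4.2" --pt "-4.4 -1.2 21 0 4.2" --pt "-4.4 -1.2 26 0 4.2" --pt "-6 -15 40 0 4.2" --pt "-6 -15 40 0 4.2" --pt "-6 -15 40 0 4.2" --pt "-6 -25 60 0 4.2" --pt "-6 -25 60 0 4.2" --pt "-6 -25 60 0 4.2" --pt "-6 -25 60 0 4.2" --pt "-6 -25 60 0 4.2"

```text
clock: 17.4
position: [0.5022, -0.2265, 0.761]
ee_rot: [-2.89, -0.333, -0.781]
force: [-1.2, 2.1, 2.6]
width: 0.46
```

```bash
python3 k.py; python3 o.py
```

```text
(array([ 0.7824, -0.3463,  0.332 ]), 'Fpull', np.float64(2.5))
257 [-0.18337223 -0.16123623 -0.14149027] home 92% -.1824
[-1.442 -0.413  1.29   1.012  0.245  1.694 -1.31 ] [ 0.5034 -0.2297  0.7639] [[0.84, 0.244, 0.485], [0.175, -0.967, 0.183], [0.514, -0.069, -0.855]] tilt 31.24 az 20.7 F [-2.1 -1.6  1. ] w 41.8
```

carry_out --pt "5 -6 30 0 4.2" --pt "5 -6 30 0 4.2" --pt "5 -6 30 0 4.2" --pt "5 -6 30 0 4.2" --pt "5 -6 30 0 4.2" --pt "5 -6 30 0 4.2" --pt "5 -6 30 0 4.2" --pt "5 -6 30 0 4.2"

```text
clock: 18.25
position: [0.4963, -0.2304, 0.8729]
ee_rot: [-2.877, -0.316, -0.868]
force: [-0.5, 0.1, 0.1]
width: 0.456
```

```bash
python3 o.py
```

```text
[-1.819 -0.438  1.317  0.542  0.515  2.002 -1.355] [ 0.4963 -0.2304  0.8729] [[0.814, 0.233, 0.533], [0.164, -0.971, 0.174], [0.558, -0.054, -0.828]] tilt 34.08 az 18.1 F [-0.5  0.1  0.1] w 41.8
```

carry_out --pt "10 -15 20 0 4.2" --pt "10 -15 20 0 4.2" --pt "10 -15 20 0 4.2" --pt "10 -15 20 0 4.2" --pt "10 -15 20 0 4.2" --pt "10 -15 20 0 4.2" --pt "10 -15 20 0 4.2" --pt "10 -15 20 0 4.2"

```text
clock: 19.05
position: [0.4859, -0.2574, 0.8892]
ee_rot: [-2.878, -0.302, -0.946]
force: [-0.4, -0.7, -0.5]
width: 0.458
```

```bash
python3 o.py
```

```text
[-1.797 -0.437  1.317  0.487  0.533  2.002 -1.304] [ 0.4859 -0.2574  0.8892] [[0.788, 0.217, 0.576], [0.157, -0.976, 0.153], [0.596, -0.03, -0.803]] tilt 36.61 az 14.8 F [-0.4 -0.7 -0.5] w 42.0
```

```bash
python3 - <<'E'
from h import *
print(go(.571,-.092,-.07,.03))
E
```

```text
[  0.16  29.2  -58.13]
```

carry_out --pt "-2 10 -10 0.03 4.2" --pt "-2 10 -10 0.03 4.2" --pt "-2 10 -10 0.03 4.2" --pt "0 29 -30 0.03 4.2" --pt "0 29 -30 0.03 4.2" --pt "0 29 -30 0.03 4.2" --pt "0 29 -30 0.03 4.2" --pt "0 29 -30 0.03 4.2" --pt "0 29 -30 0.03 4.2" --pt "0 29 -30 0.03 4.2" --pt "0 29.2 -45 0.03 4.2" --pt "0 29.2 -45 0.03 4.2" --pt "0 29.2 -45 0.03 4.2" --pt "0 29.2 -45 0.03 4.2"

```text
clock: 20.45
position: [0.4809, 0.0339, 0.4296]
ee_rot: [-2.877, -0.348, -0.919]
force: [-0.6, 0.4, -0.3]
width: 0.458
```

```bash
python3 o.py;python3 - <<'E'
from h import *
print(where(),go(.571,-.092,-.07),go(.571,-.092,-.164))
E
```

```text
[-0.99  -0.332  0.646  2.127  0.337  0.676 -1.836] [0.4809 0.0339 0.4296] [[0.792, 0.247, 0.559], [0.185, -0.969, 0.165], [0.582, -0.027, -0.812]] tilt 35.66 az 16.5 F [-0.6  0.4 -0.3] w 42.0
(array([ 0.6346, -0.0911,  0.0334]), 'Fpull', np.float64(-0.0)) [  0.72   0.1  -12.12] [  5.93   1.49 -19.82]
```

carry_out --pt "0.7 0.1 -4 0 4.2" --pt "0.7 0.1 -8 0 4.2" --pt "0.7 0.1 -12.1 0 4.2" --pt "0.7 0.1 -12.1 0 4.2" --pt "0.7 0.1 -12.1 0 4.2"

```text
clock: 20.95
position: [0.4897, 0.0359, 0.3111]
ee_rot: [-2.875, -0.35, -0.922]
force: [0.7, 0.4, 0.4]
width: 0.457
```

```bash
python3 o.py;python3 - <<'E'
from h import *
print(where(),go(.571,-.092,-.07),go(.571,-.092,-.164))
E
```

```text
[-1.154 -0.179  0.953  2.337  0.253  0.295 -1.71 ] [0.4897 0.0359 0.3111] [[0.79, 0.248, 0.56], [0.186, -0.968, 0.166], [0.584, -0.027, -0.811]] tilt 35.76 az 16.5 F [0.7 0.4 0.4] w 41.9
(array([ 0.5741, -0.0913, -0.0688]), 'Fpull', np.float64(-0.1)) [-0.16 -0.11 -0.28] [ 5.04  1.28 -7.98]
```

carry_out --pt "1.7 0.4 -3 0 4.2" --pt "3.4 0.9 -5.6 0 4.2" --pt "5 1.3 -7.9 0 4.2" --pt "5.4 1.4 -8.5 0 4.2" --pt "5.7 1.45 -8.9 0 4.2" --pt "5.7 1.45 -8.9 0 4.2" --pt "5.7 1.45 -8.9 0 4.2"

```text
clock: 21.65
position: [0.5321, 0.0599, 0.261]
ee_rot: [-2.864, -0.395, -0.941]
force: [1.1, 1.4, 0.4]
width: 0.459
```

```bash
python3 o.py;python3 k.py; python3 - <<'E'
from h import *
p,W=img("scene"); q,V=img("top")
cv2.imwrite("pics/c3.png",np.hstack([cv2.resize(p[180:330,240:440,::-1],(480,360)),cv2.resize(q[140:260,230:350,::-1],(300,300))[:300] if 0 else cv2.resize(q[150:250,230:330,::-1],(300,360))]))
E
```

```text
[-0.598  0.117  0.482  2.316 -1.045  0.174 -0.444] [0.5321 0.0599 0.261 ] [[0.775, 0.276, 0.569], [0.213, -0.961, 0.176], [0.595, -0.015, -0.804]] tilt 36.52 az 17.2 F [1.1 1.4 0.4] w 42.2
(array([ 0.5847, -0.0789, -0.1369]), 'Fpull', np.float64(-0.5))
261 [-0.1836109  -0.16126108 -0.14127433] home 92% -.1824
```

View pics/c3.png

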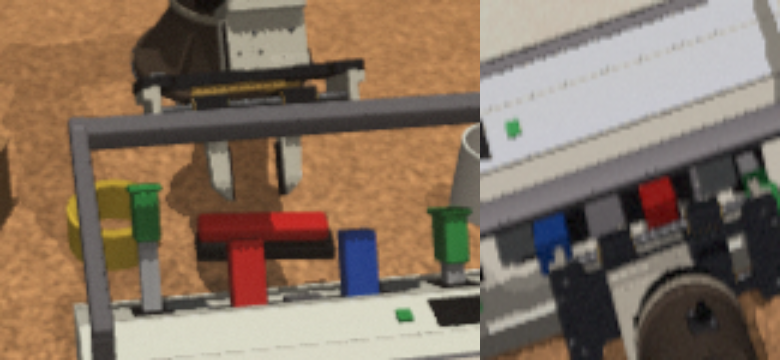

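```bash
python3 - <<'E'
from h import *
print(go(.572,-.092,-.155),go(.572,-.092,-.155,-.02))
E
```

```text
[ 0.44 -0.89 -2.09] [ 0.43 -0.84 -2.09]
```

carry_out --pt "0.4 -0.85 -2.1 -0.02 4.2" --pt "0.4 -0.85 -2.1 -0.02 4.2" --pt "0.4 -0.85 -2.1 -0.02 4.2" --pt "0.4 -0.85 -2.1 -0.02 4.2"

```text
clock: 22.2
position: [0.5361, 0.0486, 0.241]
ee_rot: [-2.876, -0.356, -0.944]
force: [0.1, -0.8, 0.8]
width: 0.46
```

```bash
python3 o.py; python3 - <<'E'
from h import *
print(where(),go(.571,-.092,-.175),go(.571,-.092,-.178))
o=arm.observe();R=cv2.Rodrigues(o["ee_rot"])[0]; print("jaw.N",R[:,1]@N,"jaw.U",R[:,1]@U,"z.U",R[:,2]@U)
E
```

```text
[-0.331  0.162  0.209  2.319 -1.315  0.12  -0.184] [0.5361 0.0486 0.241 ] [[0.781, 0.249, 0.573], [0.191, -0.968, 0.161], [0.594, -0.016, -0.804]] tilt 36.49 az 15.7 F [ 0.1 -0.8  0.8] w 42.2
(array([ 0.574 , -0.0915, -0.1538]), 'Fpull', np.float64(0.7)) [ 0.95  0.2  -1.91] [ 1.12  0.25 -2.15]
jaw.N -0.007683846941385582 jaw.U -0.01760081863348372 z.U 0.025980311600157124
```

carry_out --pt "0.5 0.1 -1 0 4.2" --pt "0.95 0.2 -1.9 0 4.2" --pt "0.95 0.2 -1.9 0 4.2" --pt "0.95 0.2 -1.9 0 4.2"

```text
clock: 22.6
position: [0.5481, 0.0502, 0.2309]
ee_rot: [-2.88, -0.358, -0.924]
force: [-1.0, 0.1, 0.1]
width: 0.457
```

```bash
python3 o.py; python3 - <<'E'
from h import *
print(where(),go(.571,-.092,-.175),go(.571,-.092,-.179))
E
```

```text
[-0.274  0.201  0.151  2.293 -1.317  0.118 -0.18 ] [0.5481 0.0502 0.2309] [[0.789, 0.251, 0.561], [0.193, -0.968, 0.162], [0.584, -0.019, -0.812]] tilt 35.75 az 16.1 F [-1.   0.1  0.1] w 42.0
(array([ 0.5774, -0.0929, -0.169 ]), 'Fpull', np.float64(0.7)) [-0.19  0.04 -0.86] [ 0.03  0.1  -1.19]
```

carry_out --pt "0 0.1 -0.6 0 4.2" --pt "0 0.1 -1.2 0 4.2" --pt "0 0.1 -1.2 0 4.2" --pt "0 0.1 -1.2 0 4.2"

```text
clock: 23.0
position: [0.5498, 0.0503, 0.2248]
ee_rot: [-2.884, -0.359, -0.91]
force: [-0.7, 0.0, 0.6]
width: 0.46
```

```bash
python3 o.py; python3 - <<'E'
from h import *
print(where(),go(.571,-.092,-.175),go(.571,-.092,-.179))
E
```

```text
[-0.257  0.216  0.133  2.288 -1.317  0.118 -0.178] [0.5498 0.0503 0.2248] [[0.794, 0.252, 0.553], [0.194, -0.968, 0.162], [0.576, -0.021, -0.817]] tilt 35.19 az 16.3 F [-0.7  0.   0.6] w 42.2
(array([ 0.5748, -0.0931, -0.1749]), 'Fpull', np.float64(0.9)) [-0.33  0.03 -0.22] [-0.1   0.09 -0.55]
```

carry_out --pt "-0.1 0.1 -0.3 0 4.2" --pt "-0.1 0.1 -0.6 0 4.2" --pt "-0.1 0.1 -0.8 0 4.2" --pt "-0.1 0.1 -0.8 0 4.2"

```text
clock: 23.4
position: [0.5501, 0.0508, 0.2208]
ee_rot: [-2.886, -0.36, -0.899]
force: [-0.2, 0.2, -0.2]
width: 0.457
```

```bash
python3 o.py; python3 k.py; python3 - <<'E'
from h import *
p,W=img("scene")
cv2.imwrite("pics/c4.png",cv2.resize(p[210:320,270:410,::-1],(764,600)))
E
```

```text
[-0.251  0.225  0.127  2.286 -1.317  0.118 -0.178] [0.5501 0.0508 0.2208] [[0.798, 0.252, 0.547], [0.195, -0.967, 0.162], [0.57, -0.022, -0.821]] tilt 34.8 az 16.4 F [-0.2  0.2 -0.2] w 42.0
(array([ 0.5725, -0.0927, -0.1784]), 'Fpull', np.float64(-0.1))
257 [-0.18351109 -0.16109918 -0.1415667 ] home 92% -.1824
```

View pics/c4.png

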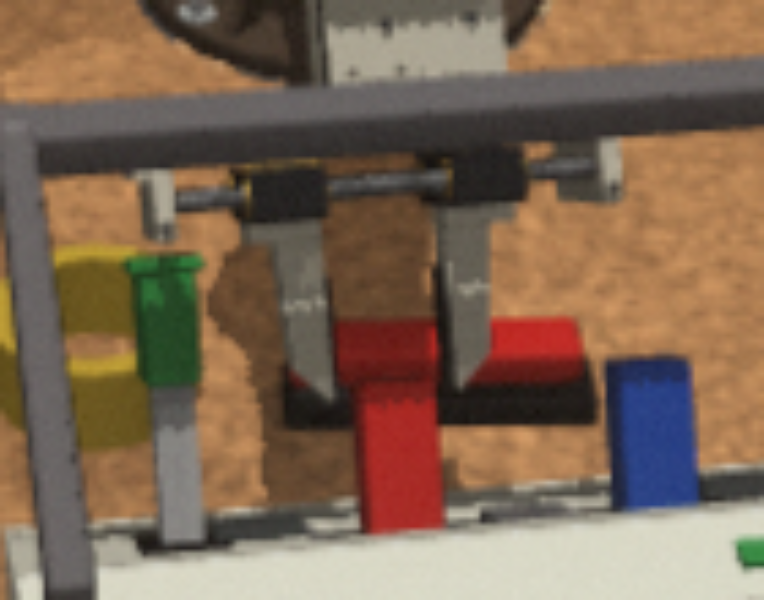

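carry_out --pt "0.15 0 -0.2 0 4.2" --pt "0.15 0.05 -0.4 0 4.2" --pt "0.15 0.05 -0.4 0 4.2" --pt "0.15 0.05 -0.4 0 4.2"

```text
clock: 23.9
position: [0.5522, 0.0511, 0.2187]
ee_rot: [-2.887, -0.361, -0.895]
force: [-0.2, 0.3, -0.3]
width: 0.46
```

```bash
python3 o.py; python3 k.py
```

```text
[-0.246  0.232  0.121  2.282 -1.317  0.118 -0.178] [0.5522 0.0511 0.2187] [[0.799, 0.253, 0.545], [0.196, -0.967, 0.162], [0.568, -0.023, -0.823]] tilt 34.64 az 16.5 F [-0.2  0.3 -0.3] w 42.2
(array([ 0.5729, -0.0929, -0.1814]), 'Fpull', np.float64(-0.1))
256 [-0.18310478 -0.16133743 -0.14173177] home 92% -.1824
```

Still no contact; another 3 mm.

carry_out --pt "0.1 0.05 -0.15 0 4.2" --pt "0.15 0.1 -0.3 0 4.2" --pt "0.15 0.1 -0.3 0 4.2" --pt "0.15 0.1 -0.3 0 4.2"

```text
clock: 24.35
position: [0.5541, 0.0519, 0.2171]
ee_rot: [-2.888, -0.361, -0.892]
force: [-1.0, 0.4, 0.9]
width: 0.456
```

```bash
python3 o.py; python3 k.py
```

```text
[-0.246  0.238  0.12   2.278 -1.318  0.118 -0.179] [0.5541 0.0519 0.2171] [[0.801, 0.253, 0.543], [0.196, -0.967, 0.162], [0.566, -0.023, -0.824]] tilt 34.53 az 16.6 F [-1.   0.4  0.9] w 41.8
(array([ 0.5736, -0.0926, -0.1839]), 'Fpull', np.float64(1.2))
251 [-0.18346765 -0.16158727 -0.14210676] home 92% -.1824
```

carry_out --pt "0 0 0 0 2.4" --pt "0 0 0 0 2.4" --pt "0 0 0 0 2.4" --pt "0 0 0 0 2.4" --pt "0 0 0 0 2.4" --squeeze 55

```text
clock: 24.9
position: [0.5541, 0.052, 0.2171]
ee_rot: [-2.888, -0.361, -0.892]
force: [-1.4, 0.6, 1.1]
width: 0.324
```

```bash
python3 o.py; python3 k.py
```

```text
[-0.246  0.238  0.12   2.278 -1.318  0.118 -0.179] [0.5541 0.052  0.2171] [[0.8, 0.253, 0.543], [0.196, -0.967, 0.162], [0.566, -0.023, -0.824]] tilt 34.53 az 16.6 F [-1.4  0.6  1.1] w 29.7
(array([ 0.5736, -0.0924, -0.1838]), 'Fpull', np.float64(1.6))
253 [-0.18356499 -0.16156002 -0.14233856] home 92% -.1824
```

carry_out --pt "-0.28 -0.07 0.41 0 2.4" --pt "-0.55 -0.15 0.82 0 2.4" --pt "-0.83 -0.22 1.23 0 2.4" --pt "-1.11 -0.3 1.64 0 2.4" --pt "-1.66 -0.45 2.46 0 2.4" --pt "-1.66 -0.45 2.46 0 2.4"

```text
clock: 25.55
position: [0.5373, 0.0475, 0.2422]
ee_rot: [-2.888, -0.362, -0.893]
force: [0.5, 0.5, -2.0]
width: 0.318
```

```bash
python3 o.py; cat > r.py <<'E'
from h import *
print(where())
p,W=img("scene"); m=hsv(p,(0,150,60),(6,255,255))&(W[...,0]>.44)&(W[...,0]<.7)&(W[...,2]>.1)
q=W[m]; print(len(q), "red s",np.percentile(q@N,[5,50,92]),"start -.2453 -.2193 -.1953","U",np.percentile(q@U,[5,50,92]),"Y",np.median(q@Y))
E
python3 r.py
```

```text
[-0.45   0.164  0.355  2.299 -1.05   0.179 -0.443] [0.5373 0.0475 0.2422] [[0.8, 0.254, 0.544], [0.196, -0.967, 0.162], [0.567, -0.023, -0.824]] tilt 34.56 az 16.6 F [ 0.5  0.5 -2. ] w 29.2
(array([ 0.5738, -0.0924, -0.1534]), 'Fpull', np.float64(-2.0))
600 red s [-0.24453345 -0.20153742 -0.1675471 ] start -.2453 -.2193 -.1953 U [0.57577395 0.58200574 0.58832199] Y -0.09167719993858564
```

carry_out --pt "-0.33 -0.09 0.49 0 2.4" --pt "-0.66 -0.18 0.98 0 2.4" --pt "-1.0 -0.27 1.47 0 2.4" --pt "-1.33 -0.36 1.97 0 2.4" --pt "-1.66 -0.45 2.46 0 2.4" --pt "-1.99 -0.53 2.95 0 2.4" --pt "-2.33 -0.62 3.44 0 2.4" --pt "-2.66 -0.71 3.93 0 2.4" --pt "-2.99 -0.8 4.42 0 2.4" --pt "-3.32 -0.89 4.91 0 2.4" --pt "-3.66 -0.98 5.41 0 2.4" --pt "-3.99 -1.07 5.9 0 2.4" --pt "-4.32 -1.16 6.39 0 2.4" --pt "-4.65 -1.25 6.88 0 2.4" --pt "-4.99 -1.34 7.37 0 2.4" --pt "-4.99 -1.34 7.37 0 2.4"

```text
clock: 27.2
position: [0.4869, 0.0344, 0.3152]
ee_rot: [-2.888, -0.363, -0.891]
force: [-0.5, -0.3, -4.2]
width: 0.319
```

```bash
python3 o.py; python3 r.py
```

```text
[-0.679 -0.087  0.536  2.301 -0.144  0.323 -1.329] [0.4869 0.0344 0.3152] [[0.801, 0.254, 0.543], [0.197, -0.967, 0.162], [0.566, -0.023, -0.824]] tilt 34.5 az 16.7 F [-0.5 -0.3 -4.2] w 29.3
(array([ 0.5729, -0.092 , -0.0637]), 'Fpull', np.float64(-3.2))
536 red s [-0.17052318 -0.14532716 -0.07812914] start -.2453 -.2193 -.1953 U [0.5764625  0.58380231 0.58699633] Y -0.09081227574708055
```

carry_out --pt "-0.9 -0.25 1.3 0 2.4" --pt "-1.8 -0.5 2.7 0 2.4" --pt "-2.8 -0.7 4.1 0 2.4" --pt "-3.8 -1.0 5.6 0 2.4" --pt "-4.8 -1.3 7.1 0 2.4" --pt "-5.6 -1.5 8.3 0 2.4" --pt "-6.2 -1.7 9.2 0 2.4" --pt "-6.2 -1.7 9.2 0 2.4" --pt "-6.2 -1.7 9.2 0 2.4"

```text
clock: 28.15
position: [0.425, 0.0176, 0.4063]
ee_rot: [-2.888, -0.363, -0.89]
force: [0.4, -0.7, -2.8]
width: 0.319
```

```bash
python3 o.py; python3 r.py; python3 - <<'E'
from h import *
p,W=img("scene"); q,V=img("top")
cv2.imwrite("pics/c5.png",np.hstack([cv2.resize(p[100:330,150:460,::-1],(480,360)),cv2.resize(q[150:310,230:370,::-1],(315,360))]))
E
```

```text
[-0.54  -0.324  0.323  2.217  0.084  0.633 -1.574] [0.425  0.0176 0.4063] [[0.801, 0.255, 0.542], [0.197, -0.967, 0.163], [0.565, -0.023, -0.825]] tilt 34.45 az 16.7 F [ 0.4 -0.7 -2.8] w 29.3
(array([ 0.5726, -0.0922,  0.0477]), 'Fpull', np.float64(-2.4))
757 red s [-0.0582135  -0.01086939  0.03069026] start -.2453 -.2193 -.1953 U [0.57642045 0.58144461 0.58630713] Y -0.09157688913785751
```

View pics/c5.png

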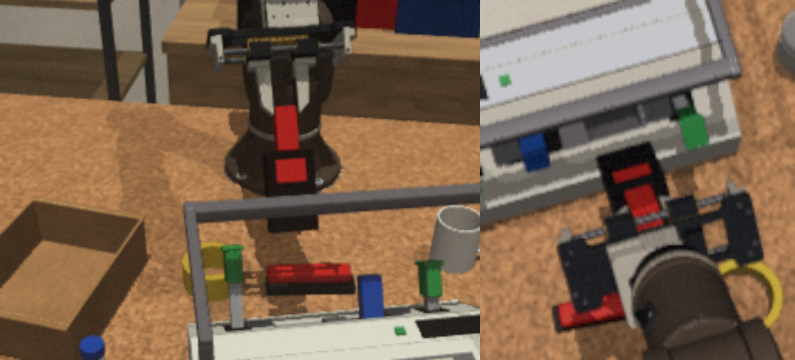

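```bash
cat > c.py <<'E'
from h import *
import sys
spin=float(sys.argv[1]); zc=float(sys.argv[2]); p=float(sys.argv[3])
o=arm.observe(); R=cv2.Rodrigues(np.array([0,0,spin]))[0]@cv2.Rodrigues(o["ee_rot"])[0]
C=np.array([.475,-.336,0]); a=np.array([.989,-.146,0])
T=C+p*a+[0,0,zc]-.218*R[:,2]+.032*R[:,0]
print("TCP",T.round(3),"shift cm",((T-o["position"])*100).round(1),"az",np.degrees(np.arctan2(R[1,2],R[0,2])))
E
python3 c.py -.42 .16 .08; python3 c.py -.42 .012 .08
```

```text
TCP [ 0.458 -0.337  0.358] shift cm [  3.3 -35.4  -4.8] az -7.388983696429083
TCP [ 0.458 -0.337  0.21 ] shift cm [  3.3 -35.4 -19.6] az -7.388983696429083
```

carry_out --pt "0.5 -4 2 0 2.4" --pt "0.8 -8 2 0 2.4" --pt "1.2 -12 2 -0.05 2.4" --pt "1.6 -16 2 -0.15 2.4" --pt "2 -20 2 -0.25 2.4" --pt "2.4 -24 1 -0.35 2.4" --pt "2.8 -28 -1 -0.42 2.4" --pt "3.1 -32 -3 -0.42 2.4" --pt "3.3 -35.4 -4.8 -0.42 2.4" --pt "3.3 -35.4 -4.8 -0.42 2.4" --pt "3.3 -35.4 -4.8 -0.42 2.4" --pt "3.3 -35.4 -4.8 -0.42 2.4" --pt "3.3 -35.4 -4.8 -0.42 2.4"

```text
clock: 29.6
position: [0.4578, -0.338, 0.3568]
ee_rot: [2.963, -0.255, 0.915]
force: [-0.4, -0.6, -4.0]
width: 0.318
```

```bash
python3 o.py; python3 c.py 0 .012 .08; python3 - <<'E'
from h import *
p,W=img("scene"); q,V=img("top")
cv2.imwrite("pics/c6.png",np.hstack([cv2.resize(p[80:360,60:370,::-1],(400,360)),cv2.resize(q[170:370,330:530,::-1],(360,360))]))
E
```

```text
[-0.344  0.126  1.198  2.064 -0.8    0.701 -0.376] [ 0.4578 -0.338   0.3568] [[0.814, -0.165, 0.557], [-0.147, -0.986, -0.077], [0.562, -0.02, -0.827]] tilt 34.25 az -7.8 F [-0.4 -0.6 -4. ] w 29.2
TCP [ 0.459 -0.336  0.21 ] shift cm [  0.1   0.2 -14.7] az -7.838829665414067
```

View pics/c6.png

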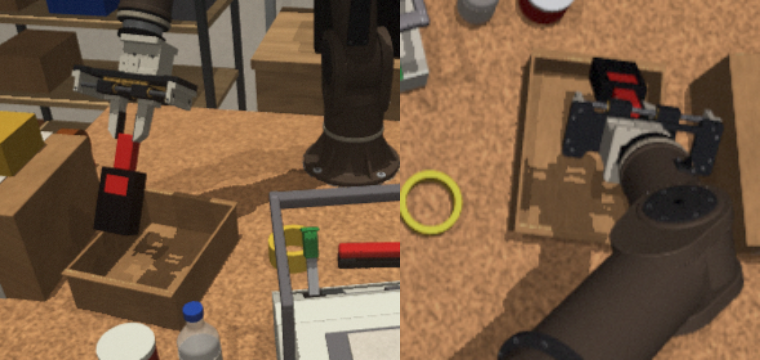

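```bash
python3 - <<'E'
from h import *
W=cloud("top",np.load("pics/top0.npy")); v,u=np.indices(W.shape[:2])
m=(abs(W[...,2]-.09)<.004)&(u>390)&(u<480)&(v>195)&(v<312)
q=W[m]; a=np.array([.989,-.146,0]);b=np.array([.146,.989,0])
print(len(q)); 
for ax in(a,b): print(np.percentile(q@ax,[0,1,5,50,95,99,100]).round(4))
print(np.array([.475,-.336,0])@a,np.array([.475,-.336,0])@b)
r=cv2.minAreaRect((q[:,:2]*1000).astype(np.float32));print(r)
E
```

```text
909
[0.3734 0.3741 0.3761 0.517  0.6611 0.6631 0.6644]
[-0.3681 -0.3671 -0.3656 -0.2642 -0.1585 -0.1573 -0.1567]
0.518831 -0.262954
((475.01806640625, -335.4847717285156), (211.40431213378906, 291.05364990234375), 81.53932189941406)
```

carry_out --pt "-2.4 0.6 0 0 2.4" --pt "-2.4 0.6 -3 0 2.4" --pt "-2.4 0.6 -6 0 2.4" --pt "-2.4 0.6 -9 0 2.4" --pt "-2.4 0.6 -11.5 0 2.4" --pt "-2.4 0.6 -13 0 2.4" --pt "-2.4 0.6 -14 0 2.4" --pt "-2.4 0.6 -14.5 0 2.4" --pt "-2.4 0.6 -14.5 0 2.4"

```text
clock: 30.6
position: [0.4342, -0.3295, 0.2129]
ee_rot: [2.965, -0.25, 0.917]
force: [0.1, -0.5, -4.6]
width: 0.317
```

```bash
python3 o.py; python3 c.py 0 .005 .055
```

```text
[ 0.516  0.269  0.258  2.255 -1.315  0.414  0.195] [ 0.4342 -0.3295  0.2129] [[0.814, -0.161, 0.559], [-0.145, -0.987, -0.074], [0.563, -0.021, -0.826]] tilt 34.3 az -7.5 F [ 0.1 -0.5 -4.6] w 29.1
TCP [ 0.434 -0.333  0.203] shift cm [-0.1 -0.3 -1. ] az -7.510659016289754
```

carry_out --pt "-0.1 -0.3 -0.5 0 2.4" --pt "-0.1 -0.3 -0.9 0 2.4" --pt "-0.1 -0.3 -1.1 0 2.4" --pt "-0.1 -0.3 -1.1 0 2.4" --squeeze 20

```text
clock: 31.0
position: [0.4336, -0.3322, 0.2029]
ee_rot: [2.964, -0.248, 0.919]
force: [-0.6, -0.3, -0.9]
width: 0.32
```

```bash
python3 o.py
```

```text
[ 0.713  0.289  0.028  2.248 -1.314  0.347  0.209] [ 0.4336 -0.3322  0.2029] [[0.813, -0.16, 0.56], [-0.143, -0.987, -0.074], [0.564, -0.02, -0.825]] tilt 34.37 az -7.6 F [-0.6 -0.3 -0.9] w 29.4
```

carry_out --pt "-0.8 0.1 -0.4 0 2.4" --pt "-1.6 0.2 -0.9 0 2.4" --pt "-2.4 0.35 -1.4 0 2.4" --pt "-3.2 0.5 -2 0 2.4" --pt "-4 0.6 -2.6 0 2.4" --pt "-4.8 0.7 -3.3 0 2.4" --pt "-5.6 0.85 -4.1 0 2.4" --pt "-5.9 0.9 -4.5 0 2.4" --pt "-5.9 0.9 -4.5 0 2.4" --squeeze 8

```text
clock: 31.9
position: [0.374, -0.3271, 0.1638]
ee_rot: [2.973, -0.246, 0.909]
force: [-1.6, 1.3, 1.0]
width: 0.328
```

```bash
python3 o.py; python3 - <<'E'
from h import *
p,W=img("scene"); q,V=img("top")
cv2.imwrite("pics/c7.png",np.hstack([cv2.resize(p[100:350,80:330,::-1],(400,400)),cv2.resize(q[170:370,330:530,::-1],(400,400))]))
E
```

```text
[ 1.392  0.404 -0.68   2.32  -1.317  0.118  0.365] [ 0.374  -0.3271  0.1638] [[0.818, -0.157, 0.554], [-0.144, -0.987, -0.068], [0.557, -0.024, -0.83]] tilt 33.92 az -7.0 F [-1.6  1.3  1. ] w 30.1
```

View pics/c7.png

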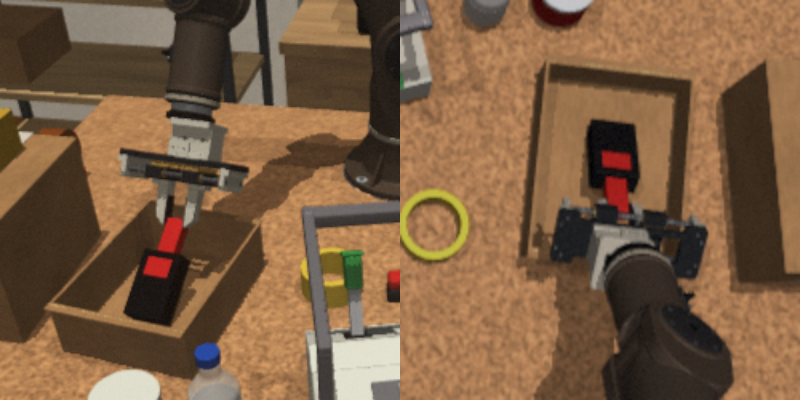

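carry_out --pt "0 0 0 0 5" --pt "0 0 0 0 5" --pt "0 0 0 0 5" --pt "0 0 0 0 5" --pt "0 0 3 0 5" --pt "0 0 8 0 5" --pt "0 0 13 0 5" --pt "2 5 18 0.1 5" --pt "2 5 18 0.1 5"

```text
clock: 32.9
position: [0.3948, -0.2768, 0.347]
ee_rot: [-2.999, 0.093, -0.917]
force: [0.9, -0.6, -0.6]
width: 0.539
```

```bash
python3 o.py; python3 - <<'E'
from h import *
q,V=img("top"); C=np.array([.475,-.336,0]);a=np.array([.989,-.146,0]);b=np.array([.146,.989,0])
W=V-C; ins=(abs(W@a)<.13)&(abs(W@b)<.1)
for n,m in (("red",hsv(q,(0,150,60),(6,255,255))),("black",hsv(q,(0,0,0),(180,255,45)))):
    w=W[m&ins&(V[...,2]>.025)&(V[...,2]<.15)]; print(n,len(w),"a",np.percentile(w@a,[2,50,98]).round(3),"b",np.percentile(w@b,[2,50,98]).round(3),"z",np.percentile(w[:,2],[2,50,98]).round(3))
E
```

```text
[ 0.945 -0.007 -0.21   2.144 -0.661  0.64  -0.432] [ 0.3948 -0.2768  0.347 ] [[0.827, -0.055, 0.559], [-0.058, -0.998, -0.013], [0.559, -0.021, -0.829]] tilt 34.0 az -1.3 F [ 0.9 -0.6 -0.6] w 49.5
red 31 a [-0.031 -0.027 -0.023] b [-0.024 -0.004  0.013] z [0.032 0.041 0.046]
black 422 a [-0.01   0.02   0.047] b [-0.034 -0.002  0.027] z [0.032 0.041 0.049]
```

```bash
python3 - <<'E'
from h import *
print(go(.573,-.1775,-.07,.28)); o=arm.observe();R=cv2.Rodrigues(np.array([0,0,.28]))[0]@cv2.Rodrigues(o["ee_rot"])[0];print(R.round(3),R[:,1]@N,R[:,1]@U)
E
```

```text
[11.51 22.75 -4.1 ]
[[ 0.808  0.225  0.545]
 [ 0.175 -0.974  0.142]
 [ 0.563 -0.02  -0.827]] 0.003918316853162643 -0.04025372425575254
```

carry_out --pt "2 2 6 0.05 0" --pt "4 6 10 0.12 0" --pt "6 10 10 0.2 0" --pt "8 14 10 0.28 0" --pt "10 18 10 0.28 0" --pt "11.5 22.7 9 0.28 0" --pt "11.5 22.7 9 0.28 0" --pt "11.5 22.7 5 0.28 0" --pt "11.5 22.7 0 0.28 0" --pt "11.5 22.7 -4.1 0.28 0" --pt "11.5 22.7 -4.1 0.28 0" --pt "11.5 22.7 -4.1 0.28 0"

```text
clock: 34.15
position: [0.5127, -0.0466, 0.3106]
ee_rot: [-2.905, -0.321, -0.89]
force: [0.8, -0.4, -0.4]
width: 0.005
```

```bash
python3 o.py; python3 - <<'E'
from h import *
print(where(),go(.573,-.1775,-.11))
E
```

```text
[ 0.672  0.081 -0.588  2.17  -0.435  0.37  -0.888] [ 0.5127 -0.0466  0.3106] [[0.808, 0.225, 0.544], [0.174, -0.974, 0.143], [0.562, -0.021, -0.827]] tilt 34.23 az 14.8 F [ 0.8 -0.4 -0.4] w 0.5
(array([ 0.5733, -0.1778, -0.0697]), 'Fpull', np.float64(-0.7)) [ 2.2   0.62 -3.32]
```

carry_out --pt "1.1 0.3 -1.65 0 0" --pt "2.2 0.6 -3.3 0 0" --pt "2.5 0.68 -3.7 0 0" --pt "2.75 0.76 -4.1 0 0" --pt "3.05 0.84 -4.5 0 0" --pt "3.3 0.9 -4.9 0 0" --pt "3.6 0.98 -5.3 0 0" --pt "3.85 1.06 -5.7 0 0" --pt "3.85 1.06 -5.7 0 0"

```text
clock: 35.05
position: [0.5523, -0.0361, 0.2552]
ee_rot: [-2.904, -0.321, -0.895]
force: [0.7, -0.3, 3.8]
width: 0.006
```

```bash
python3 o.py;python3 k.py; python3 -c "
from h import *
print(go(.573,-.1775,-.155))"
```

```text
[ 0.519  0.224 -0.518  2.182 -0.301  0.195 -1.027] [ 0.5523 -0.0361  0.2552] [[0.807, 0.225, 0.547], [0.174, -0.974, 0.143], [0.565, -0.02, -0.825]] tilt 34.4 az 14.6 F [ 0.7 -0.3  3.8] w 0.6
(array([ 0.5753, -0.178 , -0.1386]), 'Fpull', np.float64(2.8))
264 [-0.20212851 -0.18115397 -0.16052826] home 92% -.1824
[ 0.73  0.24 -1.48]
```

carry_out --pt "0.17 0.05 -0.35 0 0" --pt "0.35 0.12 -0.7 0 0" --pt "0.55 0.18 -1.1 0 0" --pt "0.75 0.24 -1.5 0 0" --pt "0.9 0.28 -1.7 0 0" --pt "0.9 0.28 -1.7 0 0"

```text
clock: 35.7
position: [0.5612, -0.0331, 0.2376]
ee_rot: [-2.904, -0.322, -0.893]
force: [0.9, 0.1, 0.7]
width: 0.003
```

```bash
python3 o.py;python3 k.py; python3 -c "
from h import *
print(go(.573,-.1775,-.160))"
```

```text
[ 0.475  0.264 -0.487  2.187 -0.287  0.149 -1.041] [ 0.5612 -0.0331  0.2376] [[0.807, 0.225, 0.546], [0.175, -0.974, 0.143], [0.564, -0.02, -0.826]] tilt 34.34 az 14.7 F [0.9 0.1 0.7] w 0.3
(array([ 0.5728, -0.1774, -0.1584]), 'Fpull', np.float64(0.1))
278 [-0.22430268 -0.20174993 -0.18185713] home 92% -.1824
[ 0.11  0.02 -0.15]
```

carry_out --pt "0.08 0.02 -0.12 0 0" --pt "0.15 0.04 -0.25 0 0" --pt "0.15 0.04 -0.25 0 0"

```text
clock: 36.05
position: [0.5628, -0.0328, 0.2355]
ee_rot: [-2.904, -0.321, -0.894]
force: [-1.9, -0.9, 1.4]
width: 0.006
```

```bash
python3 k.py
```

```text
(array([ 0.5729, -0.1775, -0.1611]), 'Fpull', np.float64(2.3))
270 [-0.22431977 -0.20237594 -0.182858  ] home 92% -.1824
```

carry_out --pt "0.07 0.02 -0.1 0 0" --pt "0.14 0.04 -0.2 0 0" --pt "0.14 0.04 -0.2 0 0"

```text
clock: 36.4
position: [0.5639, -0.0325, 0.234]
ee_rot: [-2.905, -0.322, -0.895]
force: [-13.1, -2.0, 14.8]
width: 0.003
```

```bash
python3 k.py
```

```text
(array([ 0.573 , -0.1775, -0.1629]), 'Fpull', np.float64(19.7))
274 [-0.22643865 -0.20381735 -0.1842949 ] home 92% -.1824
```

Firm stop: home. Back off along the normal and up, then check.

carry_out --pt "-1.1 -0.3 1.6 0 0" --pt "-2.8 -0.75 4.1 0 0" --pt "-5 -1.3 7.4 0 0" --pt "-6.5 -3 12 0 0" --pt "-6.5 -6 17 0 0" --pt "-6.5 -12 20 0 0" --pt "-10 -20 22 0 0" --pt "-12 -25 22 0 0" --pt "-12 -25 22 0 0" --pt "-12 -25 22 0 0"

```text
clock: 37.45
position: [0.4416, -0.2885, 0.4544]
ee_rot: [-2.909, -0.312, -0.897]
force: [-0.1, -0.4, -0.8]
width: 0.007
```

```bash
python3 o.py;python3 k.py; python3 - <<'E'
from h import *
p,W=img("scene","fin"); q,V=img("top","fint")
m=hsv(p,(45,80,30),(85,255,255))&(W[...,0]>.46)&(W[...,0]<.66)&(W[...,2]>.12)&(W[...,2]<.25)&(W[...,1]>.1)
print("knob_l",np.percentile(W[m]@N,[5,50,92]))
cv2.imwrite("pics/c8.png",np.hstack([cv2.resize(p[140:410,60:480,::-1],(480,360)),cv2.resize(q[100:380,190:500,::-1],(320,360))]))
E
```

```text
[ 1.066  0.052 -0.326  1.812 -0.572  1.003 -0.368] [ 0.4416 -0.2885  0.4544] [[0.808, 0.217, 0.548], [0.169, -0.976, 0.137], [0.564, -0.018, -0.825]] tilt 34.38 az 14.0 F [-0.1 -0.4 -0.8] w 0.6
(array([ 0.5484, -0.3934,  0.1234]), 'Fpull', np.float64(-0.6))
267 [-0.22420056 -0.20217495 -0.18221777] home 92% -.1824
knob_l [-0.25283714 -0.2043322  -0.18256888]
```

View pics/c8.png

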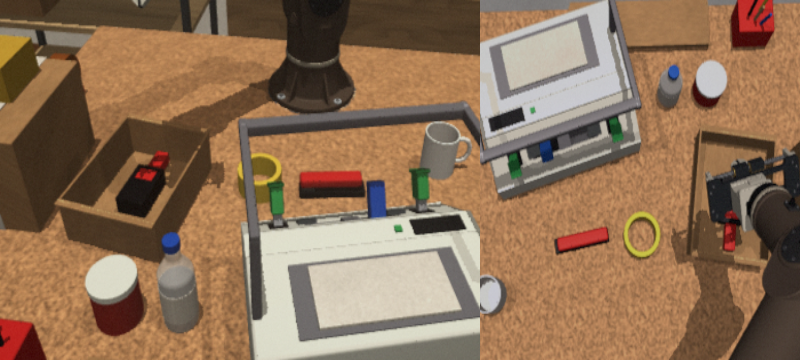

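```bash
python3 -c "
from cell import arm
print(arm.sign_off())"
```

```text
the job is handed in; nothing more can be done
None
```

The job is done and handed in at about 37.5 s of the 67 s allowed; the hand-in gives no verdict.

**What I did:**
- **Lock knob:** I pulled the knob on the red cartridge's side (the right one) to its click, about 41 mm out. The pull was about 15 N at the readings I took.
- **Cartridge:** I drew the red cartridge out along the panel's normal and laid it down in the carton.
- **Knob home:** I pushed the knob back with closed fingertips until it met a firm stop at about 20 N.
- **Tilting the gripper:** the moves only allow a turn about the vertical. I got the 35° tilt by commanding poses beyond the arm's reach, so the wrist ran against its joint limits. Readings there were up to 2 mrad past the stated ranges.

**Last checks:**
- **Right knob:** it reads within about 0.2 mm of its starting position.
- **Left knob:** it reads at its home height.
- **Cartridge:** the pictures show it lying in the carton. Its body tops out at about 50 mm, below the 90 mm rim. The far end of the tab was partly hidden from above but looks inside the walls in the scene view.
- **Blue cartridge and bystanders:** the blue cartridge still looks seated, and the five bystanders look upright and in place. I checked these by eye only.
- **Robot:** it stands clear, with under 1 N at the wrist.

No check failed or disagreed with another. One measurement was off earlier: the carton's rim read 291 mm long instead of 270 mm, so I used only its centre.

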